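Nip a meal tray in the date coder with its edge thumbwheel

ROBOT

A 6-joint arm with a two-finger parallel gripper is mounted at the origin on the work surface. World frame = base frame: x ahead of the robot, y to its left, z up, the work surface at z = 0. Lengths are in m, angles in rad, forces in N, time in s.
With the tool pointing down it reaches from about 0.35 to 0.925 m from the base axis. Payload 6.4 kg.
Tool frame: the origin (TCP) lies on the mounting face of the last link; the fingertips stand 173 mm ahead of it and the grasp point (between the pads) lies 155 mm ahead of it; x points along the fingers, y is the direction in which the jaws open and shut, and the axes are right-handed (so a half turn about x gives the same grasp; the last joint's range is limited). The gripper opens to 85 mm and grips with 20 to 120 N. Pads are 22 mm wide; open, the fingers measure 114 mm over their backs; the gripper's body (76 mm by 85 mm) begins 54 mm behind the grasp point. The pads swing forward as they close: fully open they stand 13 mm farther back than shut.
Start: joints at [1.094, 0.245, 1.558, -0, 1.339, -0.174], TCP at [0.194, 0.62, 0.405] pointing down, gripper open.
Joint ranges: [-3.13, 3.13], [-1.02, 2.26], [0.13, 2.54], [-0.95, 4.09], [0.21, 2.88], [-2.74, 2.74]. Speed limits (rad/s): [2.57, 2.57, 3.14, 3.14, 3.14, 3.14].

INTERFACE

Orientations are given as a unit quaternion [w, x, y, z].
In Python, from workcell import r gives the robot as it stands.
- The arm moves only by the tool servo_tool, never from a script. Its arguments are lists of equal length, an entry for each row: "fingers": the opening, from -1 (shut) to 1 (fully open), so that 0 is half open; "translation": the shift along the tool's x, y, z in mm, a list of three; "yaw": the turn about the tool's x in degrees. In form: {"fingers": [fingers, ...], "translation": [[x, y, z], ...], "yaw": [yaw, ...]}. A call has 1 to 10 rows; each row shifts and turns the commanded pose from where the row before left it, along the tool's axes as they then stand; what a row does not reach is not made up. A row lasts 1/10 s, in which the tool goes at most 50 mm and 8.59 degrees, less where a joint would pass 70% of its speed; a pose out of reach is approached as far as the arm can. A call with a gripper value outside its range is refused whole. The fingers move at their own pace and stop on an object; "squeeze" is the grip in N (left out, the last holds). Time passes only in rows, so rows that do not move let the fingers close. It gives the time, the measured TCP pose, the force and the opening at its end, in the units of the state.
- r.get_state(): the state, without advancing time (a new reading comes with each control period).
- r.read_camera(name): name is "scene" or "top"; returns a dict with "pixels" (400x640x3 uint8, red, green, blue), "range_z" (400x640 float32, m along the optical axis (not along the pixel's ray), 0 where there is no reading), "intrinsics" (3x3 intrinsics, pixels), "xyz" and "attitude" of the camera in the world. Camera axes: x right, y down, z forward; pixel columns grow to the right and rows downward; lengths in m; the calibration is good to about 2 mm. A picture is of the moment at which its call begins.
- r.finish_job(): hands the job in, once; it reports no verdict.
The state is a dict: "time_s": time; "qpos": joint angles; "dq": joint speeds; "joint_efforts": joint torques, N m; "tool_pos": TCP position; "orientation": TCP orientation; "contact_force": force on the tool from outside, world axes, zero at the start; "moment": the same for the moment, N m; "width": finger opening in m.
Only numpy, scipy, OpenCV 4.12 (cv2) and the standard library are available. Lean on these libraries where they do the work, as an engineer would, in place of code of your own. Each camera call takes 0.05 s, during which the arm holds its last target.

TASK

The meal tray lies loose on the deck of the date coder. With one fingertip, gently roll the black edge thumbwheel in the control strip, stroke after stroke, until the moving fence has pushed the tray square against the fixed stop and holds it snugly there without crushing it; then press the round button once to start the print and let go. Move the tray and fence only by means of the wheel, and leave the other things on the table alone.

Things in the scene. Friction and masses are not known exactly. Their poses are not given: they have to be found in the camera images.
- machine: Date coder, flat-topped fixed casing 280 (x) x 380 (y) x 100 mm high. Origin: centre of its underside; x points from its control strip (front 90 mm, grey) to the low print head at its back (35 mm above the deck); y runs along the strip, z up. The strip with wheel slot and button, and the deck behind it with stop, tray and fence, are level, 100 mm above the table.
- slot (a point): Centre of the slot, level with the strip's top; axes as the machine's. Slot 13.5 mm (x) by 58 mm (y). The black ribbed wheel (60 mm across, 10 mm thick, axle along x) stands up through it; its top is 7 to 18 mm above this point, differs from machine to machine and is not measured: find it by touch. The wheel sits on a rubber bush and yields 1 mm per 2.5 N, in all directions; hard after 4 mm.
- wheel (a joint): Angle of the thumbwheel, rad, 0 at the start; grows when its top is rolled to the machine's -y; stays where left. 1 rad = 30 mm at the rim = 14 mm of fence. Friction-driven: turning takes about 2 N at the rim, up to 4 N when the tray is pushed. A fingertip pressing about 6 N rolls it and slips when it stalls; pressing over about 8 N can crush the tray, over 18 N is too hard anywhere.
- fence_face (a point): Middle of the fence's tray-side face (it faces -y), 30 mm above the deck; axes as the machine's.
- stop_face (a point): Middle of the fixed stop's face, 30 mm above the deck, axes parallel to the machine's. The face looks to +y, towards the tray.
- stop: Fixed stop, an upright steel plate 120 mm long in x, 42 mm high on the deck, on the -y side of the tray; origin at the foot of its face, 20 mm to -x of the plate's middle. Its place on the deck differs.
- tray: Black lidded meal tray, 130 (x) x 100 (y, measured at the rim) x 42 mm, 0.15 to 0.31 kg, crushed by over 15 N, loose on the deck between stop and fence, a little askew. Origin: centre of its underside; z up. Seated, its y axis is parallel to the machine's and its centre 50 mm from the stop's face; the fence's face is then 100 mm from the stop's face.
- button (a joint): Travel of the button in m, 0 up, 0.006 fully down; it springs back. Fully down takes about 4 N.
- button_top (a point): Centre of the top of the round grey button (28 mm across, in a black housing) on the control strip, 190 mm from the slot towards the machine's -y. Presses straight down, 6 mm.
- label_roll: Bystander: paper roll 48 mm across, 24 mm high, on the control strip between slot and button; origin at the centre of its underside. Leave alone.
- spare_trays: Bystander: two stacked meal trays beside the machine, 130 x 100 x 84 mm; origin at the centre of the underside.
- sauce_bottle: Bystander: white bottle, 60 mm across, 170 mm high; origin at the centre of the underside.
- spice_jar: Bystander: jar, 56 mm across, 90 mm high; origin at the centre of the underside.
- beaker: Bystander: open cup, 70 mm across, 90 mm high; origin at the centre of the underside.
- bowl: Bystander: steel bowl 120 mm across, 50 mm high; origin at the centre of the underside.
- spoon: Bystander: serving spoon lying on the table.
- fence: Moving fence, an upright steel plate 120 mm long in x, 6 mm thick, 44 mm high, on the +y side of the tray; slides along the machine's y only, at most 75 mm towards -y from its start. Geared to the wheel; its push is about twice the sideways force on the wheel's rim. Origin at the foot of its tray-side face, 20 mm to -x of the plate's middle; axes as the machine's.
Mind the look-alikes: they are no part of the job. What is shaped like the tray but blue or turquoise is not meant.

How it is judged:
By the outcome, as a careful person would: the job done as asked, in the order asked, and still so for the second after the job is handed in, with the robot touching nothing.
It also fails if it takes over 72 s, if anything falls off the work surface, if the arm or the gripper's body presses on something with over 40 N, if the wrist force passes 120 N, or if a joint passes its speed limit or range.

## Working session

There is one attempt and no reset: what is moved stays moved. The work goes in short steps, Python scripts to look and compute and a tool call to move; the robot and the scene stay as the last step left them, time stands still between calls to the robot, and variables do not carry over. Pictures are saved under pics/ and viewed, and the job is handed in when it is done.

Besides the shell and the picture viewer there is one more tool, called by a JSON object that holds its "fn" and its "kwargs", one argument or row to a line. servo_tool: Moves the arm, as the interface text tells. Its arguments: {"type":"object","properties":{"fingers":{"type":"array"},"translation":{"type":"array"},"yaw":{"type":"array"},"squeeze":{"type":"number"}},"required":["fingers","translation","yaw"]}

```bash
ls; mkdir -p pics; cat > h.py <<'E'
import numpy as np, cv2
from workcell import r
from scipy.spatial.transform import Rotation as R
def rot(q): return R.from_quat([q[1],q[2],q[3],q[0]]).as_matrix()
def cam(n):
    c=r.read_camera(n); c['R']=rot(c['attitude']); c['K']=np.array(c['intrinsics']); c['t']=np.array(c['xyz']); return c
def ray(c,u,v,z):
    d=c['R']@np.linalg.inv(c['K'])@np.array([u,v,1.0]); s=(z-c['t'][2])/d[2]; return c['t']+s*d
def proj(c,p):
    q=c['K']@(c['R'].T@(np.array(p)-c['t'])); return q[:2]/q[2]
def cloud(c):
    v,u=np.mgrid[0:400,0:640]; z=c['range_z']
    P=np.stack([u,v,np.ones_like(u)],-1)@np.linalg.inv(c['K']).T*z[...,None]
    return P@c['R'].T+c['t']
def st():
    s=r.get_state(); print('t',round(s['time_s'],2),'pos',np.round(s['tool_pos'],4),'q',np.round(s['orientation'],4),'F',np.round(s['contact_force'],2),'w',round(s['width'],4)); return s
E
python3 - <<'E'
from h import *
import pickle
s=st(); print(rot(s['orientation']).round(3))
for n in('top','scene'):
    c=cam(n); pickle.dump(c,open(n+'0.pkl','wb')); cv2.imwrite(f'pics/{n}0.png',c['pixels'][...,::-1]); print(n,c['t'],c['R'].round(3).tolist(),c['K'].tolist())
E
```

```text
pics
t 0.0 pos [0.1937 0.6202 0.4036] q [ 0.6988  0.106   0.6992 -0.1073] F [-0.    0.09 -0.95] w 0.0851
[[-0.001  0.298  0.955]
 [-0.002  0.955 -0.298]
 [-1.    -0.002 -0.   ]]
top [ 0.32953822 -0.01375867  1.31205816] [[0.005, -0.991, 0.13], [-1.0, -0.007, -0.015], [0.016, -0.13, -0.991]] [[456.3683448884242, 0.0, 320.78441219078195], [0.0, 456.3683448884242, 192.83911359893744], [0.0, 0.0, 1.0]]
scene [1.25282139 0.08873172 1.06488716] [[-0.162, 0.774, -0.612], [0.987, 0.126, -0.101], [-0.001, -0.62, -0.784]] [[455.20720741743224, 0.0, 324.82719083604485], [0.0, 455.20720741743224, 192.97377965673513], [0.0, 0.0, 1.0]]
```

View pics/top0.png

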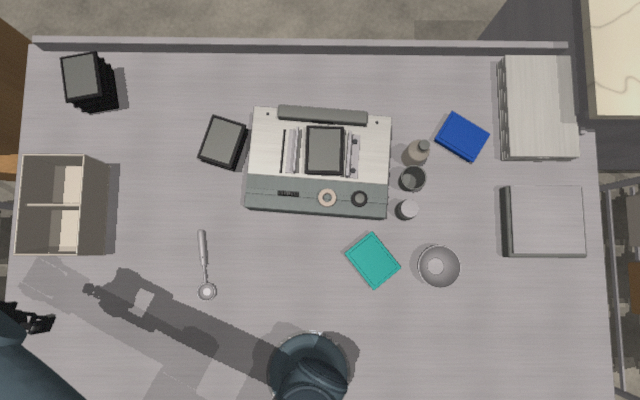

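View pics/scene0.png

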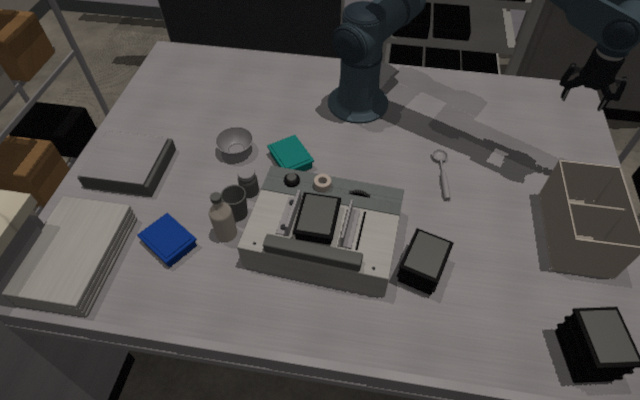

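Top view: the machine is at about (318,162), with the wheel slot near (288,194), the label roll at (327,198), the button at (360,199) and the tray at (325,150). The fence is on the image left (+y) and the stop on the right. I'll zoom in and measure.

```bash
python3 - <<'E'
from h import *
import pickle
c=pickle.load(open('top0.pkl','rb'))
cv2.imwrite('pics/top0z.png',cv2.resize(c['pixels'][95:225,235:400,::-1],None,fx=4.6,fy=4.6,interpolation=cv2.INTER_CUBIC))
d=pickle.load(open('scene0.pkl','rb'))
cv2.imwrite('pics/sc0z.png',cv2.resize(d['pixels'][160:295,235:410,::-1],None,fx=4.4,fy=4.4,interpolation=cv2.INTER_CUBIC))
for c in(c,d):
    P=cloud(c)
    m=(abs(P[...,2]-.1)<.006)&(P[...,0]>.3)&(P[...,0]<.75)&(abs(P[...,1])<.35)
    m=m.astype('uint8'); n,l,s,ce=cv2.connectedComponentsWithStats(m); i=1+s[1:,4].argmax(); 
    q=P[l==i][:,:2]; print(n,s[i],q.min(0),q.max(0),np.median(P[l==i][:,2]))
    print(cv2.minAreaRect(q.astype('float32')), cv2.boxPoints(cv2.minAreaRect(q.astype('float32'))))
E
```

```text
26 [  244   106   147   112 10076] [ 0.42532583 -0.22161983] [0.7298279  0.17345928] 0.0996725768043144
((0.5776395797729492, -0.02459779381752014), (0.38033562898635864, 0.28052055835723877), 85.88079833984375) [[ 0.42408156 -0.20419922]
 [ 0.70387745 -0.2243495 ]
 [ 0.7311976   0.15500364]
 [ 0.4514017   0.17515391]]
17 [ 237  165  167  115 8159] [ 0.42310018 -0.22509832] [0.72993216 0.17273122] 0.10080138090156143
((0.5761607885360718, -0.026953518390655518), (0.38120585680007935, 0.2839469909667969), 85.7724609375) [[ 0.4205228  -0.2065719 ]
 [ 0.7036972  -0.22750378]
 [ 0.73179877  0.15266487]
 [ 0.44862437  0.17359674]]
```

View pics/top0z.png

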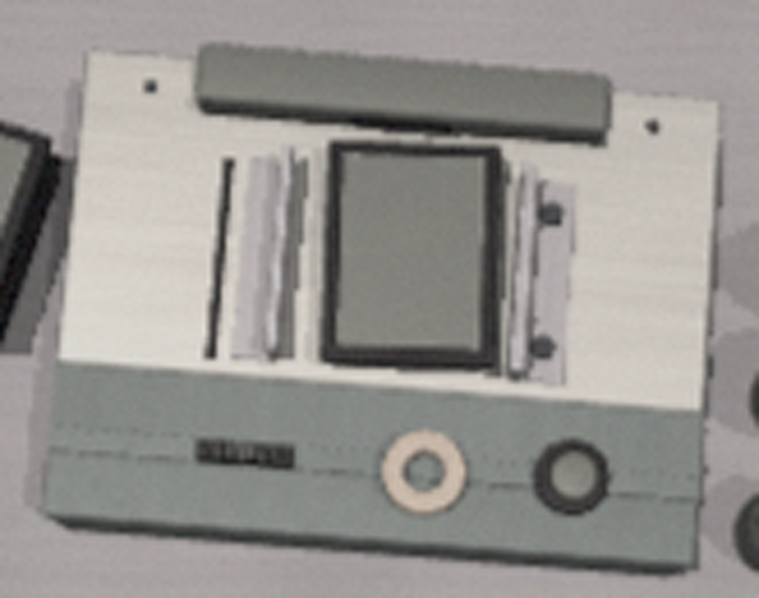

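View pics/sc0z.png

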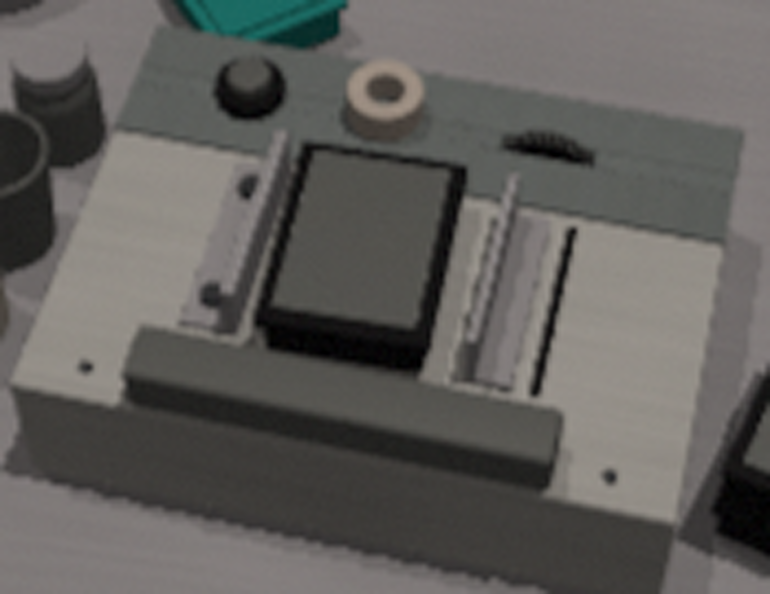

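```bash
cat > m.py <<'E'
from h import *
import pickle
th=np.deg2rad(-4.15); mx=np.array([np.cos(th),np.sin(th)]); my=np.array([-mx[1],mx[0]]); O=np.array([0.577,-0.0258])
def mac(p): p=np.asarray(p)[...,:2]-O; return np.stack([p@mx,p@my],-1)
def wor(a,b): return O+a*mx+b*my
E
python3 - <<'E'
from m import *
for n in('top','scene'):
    c=pickle.load(open(n+'0.pkl','rb')); P=cloud(c); M=mac(P); Z=P[...,2]
    on=(abs(M[...,0])<.139)&(abs(M[...,1])<.19)
    print(n)
    # strip things
    rgb=c['pixels'].astype(int); dark=(rgb.sum(-1)<170)
    strip=on&(M[...,0]<-.055)&(M[...,0]>-.13)
    g,l,s,ce=cv2.connectedComponentsWithStats((strip&dark).astype('uint8'))
    for i in range(1,g):
        if s[i,4]>15:
            k=l==i; print(' dark',s[i],ce[i].round(1),'z',np.percentile(Z[k],[5,50,95]).round(4),'m',M[k].mean(0).round(4),'min',M[k].min(0).round(4),'max',M[k].max(0).round(4))
    # slot on plane .1
    for z in(.107,.115,.125):
        k=strip&(Z>z)
        g,l,s,ce=cv2.connectedComponentsWithStats(k.astype('uint8'))
        for i in range(1,g):
            if s[i,4]>8: q=l==i; print(' z>',z,s[i],'zmed',np.median(Z[q]).round(4),Z[q].max().round(4),'min',M[q].min(0).round(4),'max',M[q].max(0).round(4))
    # deck items
    for z in(.125,.137):
        k=on&(Z>z)&(M[...,0]>-.055)
        g,l,s,ce=cv2.connectedComponentsWithStats(k.astype('uint8'))
        for i in range(1,g):
            if s[i,4]>25:
                q=l==i; rr=cv2.minAreaRect(M[q].astype('float32')); print(' deck>',z,s[i],'z',np.median(Z[q]).round(4),'rect',np.round(rr[0],4),np.round(rr[1],4),round(rr[2],2))
E
```

```text
top
 dark [278 192  20   5  33] [288.1 194.4] z [0.0864 0.0993 0.1094] m [-0.0983  0.0746] min [-0.1014  0.0508] max [-0.0933  0.1022]
 z> 0.107 [318 188  18  19 211] zmed 0.1232 0.1292 min [-0.1229 -0.0509] max [-0.0759 -0.0051]
 z> 0.107 [281 191  14   4  39] zmed 0.1098 0.1141 min [-0.1001  0.0585] max [-0.0896  0.093 ]
 z> 0.107 [351 190  16  17 210] zmed 0.1133 0.128 min [-0.1161 -0.1335] max [-0.0731 -0.0929]
 z> 0.115 [318 188  18  18 201] zmed 0.1233 0.1292 min [-0.1217 -0.0509] max [-0.0759 -0.0051]
 z> 0.115 [352 193  13  10  90] zmed 0.1214 0.128 min [-0.1067 -0.1274] max [-0.0815 -0.0952]
 deck> 0.125 [ 277  104   90   21 1179] z 0.1342 rect [0.1205 0.0017] [0.2388 0.0366] 89.92
 deck> 0.125 [ 304  125   40   50 1840] z 0.1406 rect [ 0.0242 -0.0108] [0.1313 0.1   ] 2.53
 deck> 0.125 [293 126   6  46 119] z 0.1428 rect [0.02   0.0642] [0.0061 0.1202] 89.99
 deck> 0.125 [345 130   7  46 154] z 0.1414 rect [ 0.0209 -0.0754] [0.1213 0.0085] 0.37
 deck> 0.137 [ 304  125   40   50 1557] z 0.1411 rect [ 0.0237 -0.0111] [0.1296 0.0992] 2.44
 deck> 0.137 [293 126   6  45 109] z 0.
[... 1086 characters left out ...]
 189  16  42 195] z 0.1413 rect [ 0.0204 -0.0771] [0.1243 0.0089] 0.27
 deck> 0.125 [ 292  192   49   48 1740] z 0.1415 rect [ 0.0225 -0.0125] [0.1335 0.1   ] 2.63
 deck> 0.125 [341 199  12  43 136] z 0.1434 rect [0.0203 0.0626] [0.0063 0.1212] 89.97
 deck> 0.125 [ 262  233  101   34 1409] z 0.1351 rect [ 0.1204 -0.0009] [0.0369 0.2407] 0.07
 deck> 0.137 [285 189  15  40 144] z 0.1423 rect [ 0.0197 -0.0772] [0.1229 0.0089] 0.27
 deck> 0.137 [ 292  192   49   47 1594] z 0.1419 rect [ 0.0229 -0.0124] [0.1319 0.0998] 2.57
 deck> 0.137 [341 199  12  39 107] z 0.1439 rect [0.0195 0.0625] [0.0062 0.1197] 89.98
 deck> 0.137 [266 236  13  10  28] z 0.1376 rect [ 0.1236 -0.0994] [0.0322 0.0144] 77.91
```

{"fn": "servo_tool", "kwargs": {
  "fingers": [-1,-1,-1,-1,-1,-1,-1,-1,-1,-1],
  "translation": [
    [0,0,0],
    [0,0,0],
    [0,-40,25],
    [0,-40,25],
    [0,-40,25],
    [0,-40,25],
    [0,-40,25],
    [0,-40,25],
    [0,-40,25],
    [0,-40,25]
  ],
  "yaw": [-6.6,-6.6,0,0,0,0,0,0,0,0],
  "squeeze": 20
}}

```text
time_s: 1.1
tool_pos: [0.3704, 0.285, 0.4044]
orientation: [0.707, 0.025, 0.707, -0.025]
contact_force: [0.5, 0.3, -1.0]
width: 0.0001
```

{"fn": "servo_tool", "kwargs": {
  "fingers": [-1,-1,-1,-1,-1,-1,-1,-1],
  "translation": [
    [0,-40,27],
    [0,-40,27],
    [0,-40,27],
    [0,-40,27],
    [0,-40,27],
    [0,-10,0],
    [0,0,0],
    [0,0,0]
  ],
  "yaw": [0,0,0,0,0,0,0,0]
}}

```text
time_s: 1.9
tool_pos: [0.4891, 0.0682, 0.4043]
orientation: [0.706, 0.026, 0.707, -0.025]
contact_force: [0.6, 0.5, 0.6]
width: -0.0001
```

```bash
cat >> m.py <<'E'
def ms():
    s=st(); p=np.array(s['tool_pos']); Q=rot(s['orientation']); tip=p+.173*Q[:,0]; F=np.array(s['contact_force'])
    print('tip mac mm',(mac(tip)*1e3).round(1),'z',(tip[2]*1e3).round(2),'F mac x,y,z',np.round([F[:2]@mx,F[:2]@my,F[2]],2),'jaw deg in mac',round(np.degrees(np.arctan2(Q[1,1],Q[0,1])-th)-90,2)); return s
E
python3 -c "
from m import *
s=ms(); print(rot(s['orientation']).round(4)); print(np.round(s['dq'],3))"
```

```text
t 1.9 pos [0.4891 0.0682 0.4043] q [ 0.7063  0.0257  0.707  -0.0253] F [0.62 0.54 0.56] w -0.0001
tip mac mm [-94.6  87.5] z 231.26 F mac x,y,z [0.58 0.58 0.56] jaw deg in mac 0.02
[[-1.000e-03  7.210e-02  9.974e-01]
 [ 5.000e-04  9.974e-01 -7.210e-02]
 [-1.000e+00  5.000e-04 -1.000e-03]]
[ 0.025 -0.006  0.001 -0.001 -0.003 -0.001]
```

{"fn": "servo_tool", "kwargs": {
  "fingers": [-1,-1,-1,-1,-1,-1,-1],
  "translation": [
    [25,0,0],
    [25,0,0],
    [25,0,0],
    [20,0,0],
    [10,0,0],
    [3,0,0],
    [0,0,0]
  ],
  "yaw": [0,0,0,0,0,0,0]
}}

```text
time_s: 2.6
tool_pos: [0.4896, 0.0683, 0.2971]
orientation: [0.707, 0.025, 0.707, -0.025]
contact_force: [-0.7, -0.0, 0.4]
width: 0.0
```

```bash
python3 - <<'E'
from m import *
for i in range(3): ms()
d=cam('scene'); t=cam('top')
a=cv2.resize(d['pixels'][140:250,300:430,::-1],None,fx=3,fy=3,interpolation=cv2.INTER_CUBIC)
b=cv2.resize(t['pixels'][140:250,240:370,::-1],None,fx=3,fy=3,interpolation=cv2.INTER_CUBIC)
cv2.imwrite('pics/near.png',np.hstack([a,b]))
E
```

```text
t 2.6 pos [0.4896 0.0683 0.2971] q [ 0.7068  0.0252  0.7065 -0.0252] F [-0.73 -0.03  0.35] w 0.0
tip mac mm [-93.9  87.5] z 124.05 F mac x,y,z [-0.72 -0.09  0.35] jaw deg in mac 0.07
t 2.6 pos [0.4896 0.0683 0.2971] q [ 0.7068  0.0252  0.7065 -0.0252] F [-0.73 -0.03  0.35] w 0.0
tip mac mm [-93.9  87.5] z 124.05 F mac x,y,z [-0.72 -0.09  0.35] jaw deg in mac 0.07
t 2.6 pos [0.4896 0.0683 0.2971] q [ 0.7068  0.0252  0.7065 -0.0252] F [-0.73 -0.03  0.35] w 0.0
tip mac mm [-93.9  87.5] z 124.05 F mac x,y,z [-0.72 -0.09  0.35] jaw deg in mac 0.07
```

View pics/near.png

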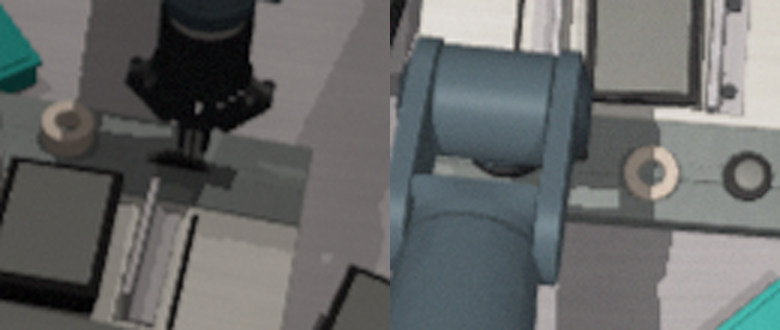

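Scene view: the shut fingertips hang just above the +y half of the wheel (around column 190 of the left panel), clear of the roll. Next I find the wheel top by touch.

{"fn": "servo_tool", "kwargs": {
  "fingers": [-1,-1,-1],
  "translation": [
    [3,-3,-0.5],
    [2,0,0],
    [0,0,0]
  ],
  "yaw": [0,0,0]
}}

```text
time_s: 3.0
tool_pos: [0.4888, 0.0645, 0.2916]
orientation: [0.707, 0.026, 0.707, -0.026]
contact_force: [-0.2, -0.9, 0.4]
width: -0.0001
```

{"fn": "servo_tool", "kwargs": {
  "fingers": [-1,-1],
  "translation": [
    [1.5,0,0],
    [0,0,0]
  ],
  "yaw": [0,0]
}}

```text
time_s: 3.2
tool_pos: [0.4888, 0.0646, 0.29]
orientation: [0.707, 0.026, 0.707, -0.026]
contact_force: [0.0, -0.6, 0.1]
width: -0.0
```

{"fn": "servo_tool", "kwargs": {
  "fingers": [-1,-1],
  "translation": [
    [1,0,0],
    [0,0,0]
  ],
  "yaw": [0,0]
}}

```text
time_s: 3.4
tool_pos: [0.4888, 0.0647, 0.289]
orientation: [0.707, 0.026, 0.707, -0.026]
contact_force: [0.4, -0.1, -0.6]
width: 0.0002
```

{"fn": "servo_tool", "kwargs": {
  "fingers": [-1,-1],
  "translation": [
    [1,0,0],
    [0,0,0]
  ],
  "yaw": [0,0]
}}

```text
time_s: 3.6
tool_pos: [0.4888, 0.0647, 0.2881]
orientation: [0.707, 0.026, 0.707, -0.026]
contact_force: [0.3, 1.4, 0.0]
width: -0.0003
```

Tip at about z = 115. I continue slowly.

{"fn": "servo_tool", "kwargs": {
  "fingers": [-1,-1],
  "translation": [
    [1,0,0],
    [0,0,0]
  ],
  "yaw": [0,0]
}}

```text
time_s: 3.8
tool_pos: [0.4888, 0.0646, 0.287]
orientation: [0.707, 0.026, 0.707, -0.026]
contact_force: [0.1, -0.1, 0.2]
width: -0.0001
```

{"fn": "servo_tool", "kwargs": {
  "fingers": [-1,-1],
  "translation": [
    [0.7,0,0],
    [0,0,0]
  ],
  "yaw": [0,0]
}}

```text
time_s: 4.0
tool_pos: [0.4888, 0.0646, 0.2864]
orientation: [0.707, 0.026, 0.707, -0.026]
contact_force: [-1.2, 0.0, -0.6]
width: 0.0001
```

{"fn": "servo_tool", "kwargs": {
  "fingers": [-1,-1],
  "translation": [
    [0.7,0,0],
    [0,0,0]
  ],
  "yaw": [0,0]
}}

```text
time_s: 4.2
tool_pos: [0.4889, 0.0646, 0.2857]
orientation: [0.707, 0.026, 0.707, -0.026]
contact_force: [-0.1, -0.7, -0.3]
width: -0.0
```

{"fn": "servo_tool", "kwargs": {
  "fingers": [-1,-1],
  "translation": [
    [0.7,0,0],
    [0,0,0]
  ],
  "yaw": [0,0]
}}

```text
time_s: 4.4
tool_pos: [0.4888, 0.0646, 0.285]
orientation: [0.707, 0.026, 0.707, -0.026]
contact_force: [-0.4, 0.0, 0.3]
width: 0.0001
```

{"fn": "servo_tool", "kwargs": {
  "fingers": [-1,-1],
  "translation": [
    [0.7,0,0],
    [0,0,0]
  ],
  "yaw": [0,0]
}}

```text
time_s: 4.6
tool_pos: [0.4889, 0.0646, 0.2845]
orientation: [0.707, 0.026, 0.707, -0.026]
contact_force: [-0.2, -0.2, 1.3]
width: -0.0001
```

{"fn": "servo_tool", "kwargs": {
  "fingers": [-1,-1],
  "translation": [
    [0.5,0,0],
    [0,0,0]
  ],
  "yaw": [0,0]
}}

```text
time_s: 4.8
tool_pos: [0.4889, 0.0646, 0.284]
orientation: [0.707, 0.026, 0.707, -0.026]
contact_force: [-1.0, 1.3, 1.6]
width: -0.0001
```

```bash
python3 -c "
from m import *
ms()"
```

```text
t 4.8 pos [0.4889 0.0646 0.284 ] q [ 0.7067  0.0256  0.7066 -0.0256] F [-1.01  1.26  1.57] w -0.0001
tip mac mm [-94.3  83.8] z 111.03 F mac x,y,z [-1.1   1.18  1.57] jaw deg in mac 0.0
```

{"fn": "servo_tool", "kwargs": {
  "fingers": [-1,-1],
  "translation": [
    [0.6,0,0],
    [0,0,0]
  ],
  "yaw": [0,0]
}}

```text
time_s: 5.0
tool_pos: [0.489, 0.0646, 0.2835]
orientation: [0.707, 0.026, 0.707, -0.026]
contact_force: [-0.6, -0.0, 3.5]
width: -0.0002
```

{"fn": "servo_tool", "kwargs": {
  "fingers": [-1,-1],
  "translation": [
    [0.6,0,0],
    [0,0,0]
  ],
  "yaw": [0,0]
}}

```text
time_s: 5.2
tool_pos: [0.489, 0.0646, 0.2829]
orientation: [0.707, 0.026, 0.707, -0.026]
contact_force: [-1.7, 0.0, 3.6]
width: -0.0003
```

{"fn": "servo_tool", "kwargs": {
  "fingers": [-1,-1],
  "translation": [
    [0.5,0,0],
    [0,0,0]
  ],
  "yaw": [0,0]
}}

```text
time_s: 5.4
tool_pos: [0.489, 0.0646, 0.2824]
orientation: [0.707, 0.026, 0.707, -0.026]
contact_force: [-1.2, 0.5, 5.3]
width: 0.0001
```

{"fn": "servo_tool", "kwargs": {
  "fingers": [-1],
  "translation": [
    [0.2,0,0]
  ],
  "yaw": [0]
}}

```text
time_s: 5.5
tool_pos: [0.489, 0.0646, 0.2823]
orientation: [0.707, 0.026, 0.707, -0.026]
contact_force: [-1.0, -0.0, 5.7]
width: -0.0003
```

{"fn": "servo_tool", "kwargs": {
  "fingers": [-1],
  "translation": [
    [0,0,0]
  ],
  "yaw": [0]
}}

```text
time_s: 5.6
tool_pos: [0.489, 0.0647, 0.2823]
orientation: [0.707, 0.026, 0.707, -0.026]
contact_force: [-2.1, 0.3, 5.8]
width: -0.0002
```

{"fn": "servo_tool", "kwargs": {
  "fingers": [-1,-1,-1,-1,-1],
  "translation": [
    [0,-1.5,0],
    [0,-1.5,0],
    [0,-1.5,0],
    [0,-1.5,0],
    [0,0,0]
  ],
  "yaw": [0,0,0,0,0]
}}

```text
time_s: 6.1
tool_pos: [0.4886, 0.0588, 0.2824]
orientation: [0.707, 0.026, 0.706, -0.025]
contact_force: [-1.5, 2.6, 5.9]
width: -0.0001
```

```bash
cat > look.py <<'E'
from m import *
import sys
def fence(c):
    P=cloud(c); M=mac(P); Z=P[...,2]
    on=(abs(M[...,0])<.139)&(abs(M[...,1])<.19)
    for nm,z in(('f',.137),):
        k=on&(Z>z)&(M[...,0]>-.055)&(M[...,0]<.098)
        g,l,s,ce=cv2.connectedComponentsWithStats(k.astype('uint8'))
        for i in range(1,g):
            if s[i,4]>25:
                q=l==i; rr=cv2.minAreaRect(M[q].astype('float32')); print('  ',s[i],'z',np.median(Z[q]).round(4),'rect',np.round(rr[0],4),np.round(rr[1],4),round(rr[2],2))
ms(); c=cam('scene'); fence(c)
if len(sys.argv)>1: 
    cv2.imwrite(f'pics/{sys.argv[1]}.png',cv2.resize(c['pixels'][140:295,235:430,::-1],None,fx=3.8,fy=3.8,interpolation=cv2.INTER_CUBIC))
    pickle.dump(c,open(sys.argv[1]+'.pkl','wb'))
E
python3 look.py s1
```

```text
t 6.1 pos [0.4886 0.0588 0.2824] q [ 0.7068  0.0261  0.7065 -0.0253] F [-1.52  2.64  5.87] w -0.0001
tip mac mm [-94.2  78.2] z 109.37 F mac x,y,z [-1.71  2.52  5.87] jaw deg in mac -0.02
   [338 125   7   9  32] z 0.3667 rect [-0.0535  0.0268] [0.014  0.0027] 87.53
   [381 131   8  13  87] z 0.3676 rect [-0.0515  0.1232] [0.0156 0.0068] 89.41
   [367 132  13   7  35] z 0.3652 rect [-0.0541  0.0982] [0.0025 0.0275] 2.78
   [285 189  15  39 138] z 0.1426 rect [ 0.0189 -0.0772] [0.0096 0.1211] 89.75
   [ 292  192   49   47 1581] z 0.142 rect [ 0.0232 -0.0125] [0.1325 0.0997] 2.48
   [340 199  12  40 110] z 0.1437 rect [0.0198 0.0603] [0.1207 0.0063] 0.09
```

The fence moved 2.3 mm for a 5.6 mm stroke, so the wheel rolls without slip. I continue.

{"fn": "servo_tool", "kwargs": {
  "fingers": [-1,-1,-1,-1,-1],
  "translation": [
    [0,-2,0],
    [0,-2,0],
    [0,-2,0],
    [0,-2,0],
    [0,0,0]
  ],
  "yaw": [0,0,0,0,0]
}}

```text
time_s: 6.65
tool_pos: [0.488, 0.0508, 0.2824]
orientation: [0.707, 0.026, 0.706, -0.025]
contact_force: [-0.5, 2.3, 5.8]
width: 0.0003
```

{"fn": "servo_tool", "kwargs": {
  "fingers": [-1,-1,-1,-1],
  "translation": [
    [0,-2,0],
    [0,-2,0],
    [0,-1,0],
    [0,0,0]
  ],
  "yaw": [0,0,0,0]
}}

```text
time_s: 7.05
tool_pos: [0.4876, 0.0458, 0.2823]
orientation: [0.707, 0.026, 0.706, -0.025]
contact_force: [-2.4, 2.4, 5.1]
width: -0.0002
```

```bash
python3 look.py s2
```

```text
t 7.05 pos [0.4876 0.0458 0.2823] q [ 0.7068  0.026   0.7065 -0.0254] F [-2.44  2.39  5.1 ] w -0.0002
tip mac mm [-94.2  65.1] z 109.28 F mac x,y,z [-2.61  2.21  5.1 ] jaw deg in mac -0.01
   [361 128  22  16 157] z 0.3676 rect [-0.0511  0.0953] [0.047  0.0078] 89.99
   [285 189  15  39 141] z 0.1424 rect [ 0.0191 -0.0769] [0.0093 0.1219] 89.69
   [ 292  192   49   47 1600] z 0.142 rect [ 0.0231 -0.0123] [0.1326 0.0999] 2.24
   [337 198  13  41 113] z 0.1436 rect [0.0178 0.0543] [0.1232 0.0067] 0.21
```

{"fn": "servo_tool", "kwargs": {
  "fingers": [-1,-1,-1,-1,-1,-1,-1,-1,-1],
  "translation": [
    [-3,0,0],
    [-5,0,0],
    [0,12,0],
    [0,12,0],
    [0,0,0],
    [4,0,0],
    [2,0,0],
    [1,0,0],
    [0,0,0]
  ],
  "yaw": [0,0,0,0,0,0,0,0,0]
}}

```text
time_s: 8.0
tool_pos: [0.4892, 0.0695, 0.283]
orientation: [0.706, 0.026, 0.707, -0.026]
contact_force: [-0.6, -0.4, 2.9]
width: -0.0001
```

{"fn": "servo_tool", "kwargs": {
  "fingers": [-1,-1,-1],
  "translation": [
    [0.6,0,0],
    [0.4,0,0],
    [0,0,0]
  ],
  "yaw": [0,0,0]
}}

```text
time_s: 8.3
tool_pos: [0.4892, 0.0696, 0.2821]
orientation: [0.707, 0.026, 0.707, -0.026]
contact_force: [-1.7, 0.8, 3.3]
width: -0.0
```

```bash
python3 look.py s3
```

```text
t 8.3 pos [0.4892 0.0696 0.2821] q [ 0.7066  0.0256  0.7067 -0.0256] F [-1.73  0.77  3.34] w -0.0
tip mac mm [-94.5  88.8] z 109.14 F mac x,y,z [-1.78  0.64  3.34] jaw deg in mac -0.01
   [343 125   8  12  49] z 0.3653 rect [-0.0527  0.0388] [0.0151 0.0046] 89.95
   [386 132   9  13  74] z 0.3655 rect [-0.0517  0.1352] [0.0062 0.0157] 0.65
   [285 189  15  39 142] z 0.1423 rect [ 0.0199 -0.0774] [0.0096 0.1187] 89.37
   [ 292  192   49   47 1597] z 0.1419 rect [ 0.0239 -0.0123] [0.1315 0.0996] 2.43
   [337 198  13  40 110] z 0.144 rect [0.0191 0.0541] [0.0063 0.1215] 89.8
```

{"fn": "servo_tool", "kwargs": {
  "fingers": [-1,-1,-1,-1,-1],
  "translation": [
    [0,-2,0],
    [0,-2,0],
    [0,-2,0],
    [0,-2,0],
    [0,0,0]
  ],
  "yaw": [0,0,0,0,0]
}}

```text
time_s: 8.85
tool_pos: [0.4887, 0.0615, 0.2823]
orientation: [0.707, 0.026, 0.707, -0.026]
contact_force: [-2.6, 2.5, 6.0]
width: 0.0001
```

{"fn": "servo_tool", "kwargs": {
  "fingers": [-1,-1,-1,-1,-1],
  "translation": [
    [0,-2,0],
    [0,-2,0],
    [0,-2,0],
    [0,-2,0],
    [0,0,0]
  ],
  "yaw": [0,0,0,0,0]
}}

```text
time_s: 9.35
tool_pos: [0.4881, 0.0534, 0.2823]
orientation: [0.707, 0.026, 0.707, -0.026]
contact_force: [-3.5, 1.7, 6.4]
width: -0.0003
```

{"fn": "servo_tool", "kwargs": {
  "fingers": [-1,-1,-1,-1,-1],
  "translation": [
    [0,-2,0],
    [0,-2,0],
    [0,-2,0],
    [0,-2,0],
    [0,0,0]
  ],
  "yaw": [0,0,0,0,0]
}}

```text
time_s: 9.85
tool_pos: [0.4875, 0.0454, 0.2822]
orientation: [0.707, 0.026, 0.707, -0.026]
contact_force: [-2.3, 1.2, 4.8]
width: 0.0001
```

```bash
python3 look.py s4
```

```text
t 9.85 pos [0.4875 0.0454 0.2822] q [ 0.7067  0.0256  0.7066 -0.0258] F [-2.33  1.25  4.77] w 0.0001
tip mac mm [-94.4  64.5] z 109.18 F mac x,y,z [-2.42  1.07  4.77] jaw deg in mac -0.02
   [361 128  22  16 144] z 0.3673 rect [-0.0509  0.0949] [0.0458 0.0081] 89.88
   [285 189  15  39 145] z 0.1424 rect [ 0.0189 -0.0775] [0.119  0.0093] 0.48
   [ 292  192   53   47 1708] z 0.1422 rect [ 0.0235 -0.0073] [0.1311 0.11  ] 1.77
```

{"fn": "servo_tool", "kwargs": {
  "fingers": [-1,-1,-1,-1,-1],
  "translation": [
    [-3,0,0],
    [-5,0,0],
    [0,12,0],
    [0,12,0],
    [0,0,0]
  ],
  "yaw": [0,0,0,0,0]
}}

```text
time_s: 10.4
tool_pos: [0.4891, 0.0711, 0.2898]
orientation: [0.707, 0.025, 0.707, -0.025]
contact_force: [-0.3, 0.2, -0.8]
width: 0.0001
```

```bash
cat >> look.py <<'E'
P=cloud(c); M=mac(P); Z=P[...,2]
# y-profile of pieces per x-line: fence = z>.1425 right-most ; print by x bands
for x0 in(-.03,-.01,.01,.03,.05,.065):
    k=(abs(M[...,0]-x0)<.006)&(Z>.13)&(Z<.16)&(M[...,1]<.1)&(M[...,1]>-.1)
    y=np.sort(M[k][:,1]); g=np.where(np.diff(y)>.0035)[0]; segs=np.split(y,g+1)
    print('  x',x0,[(round(a[0]*1e3,1),round(a[-1]*1e3,1)) for a in segs])
E
python3 look.py s5
```

```text
t 10.4 pos [0.4891 0.0711 0.2898] q [ 0.7066  0.0249  0.7068 -0.0248] F [-0.33  0.16 -0.81] w 0.0001
tip mac mm [-94.7  90.3] z 116.76 F mac x,y,z [-0.34  0.14 -0.81] jaw deg in mac 0.12
   [344 123   7  11  50] z 0.3749 rect [-0.0532  0.0401] [0.0141 0.0033] 89.59
   [387 128   9  14  71] z 0.3736 rect [-0.0523  0.1367] [0.0154 0.0054] 87.01
   [285 189  15  38 135] z 0.1424 rect [ 0.0196 -0.0772] [0.1203 0.009 ] 0.52
   [ 292  192   53   47 1705] z 0.1421 rect [ 0.0229 -0.0071] [0.1324 0.1101] 2.16
  x -0.03 [(np.float64(-81.0), np.float64(-73.4)), (np.float64(-64.8), np.float64(34.7)), (np.float64(39.8), np.float64(46.0))]
  x -0.01 [(np.float64(-81.9), np.float64(-73.3)), (np.float64(-63.4), np.float64(35.9)), (np.float64(40.2), np.float64(45.9))]
  x 0.01 [(np.float64(-81.6), np.float64(-73.6)), (np.float64(-62.0), np.float64(45.9))]
  x 0.03 [(np.float64(-81.3), np.float64(-73.0)), (np.float64(-61.7), np.float64(45.9))]
  x 0.05 [(np.float64(-81.0), np.float64(-73.1)), (np.float64(-59.9), np.float64(45.7))]
  x 0.065 [(np.float64(-80.7), np.float64(-73.3)), (np.float64(-60.4), np.float64(46.0))]
```

View pics/s5.png

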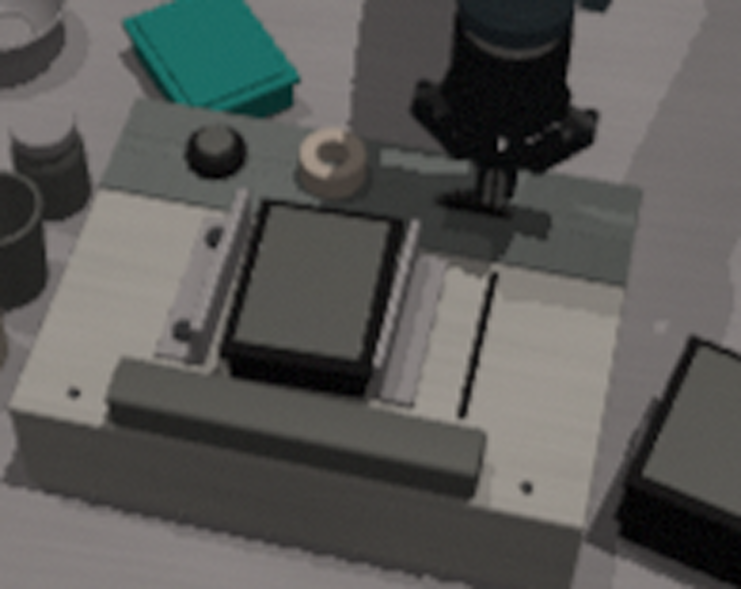

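{"fn": "servo_tool", "kwargs": {
  "fingers": [-1,-1,-1,-1,-1,-1],
  "translation": [
    [4,-1,-0.5],
    [2,0,0],
    [1,0,0],
    [0.6,0,0],
    [0.4,0,0],
    [0,0,0]
  ],
  "yaw": [0,0,0,0,0,0]
}}

```text
time_s: 11.05
tool_pos: [0.4887, 0.0686, 0.2822]
orientation: [0.707, 0.026, 0.707, -0.026]
contact_force: [-2.1, 0.3, 4.7]
width: -0.0003
```

{"fn": "servo_tool", "kwargs": {
  "fingers": [-1,-1,-1,-1],
  "translation": [
    [0,-2,0],
    [0,-2,0],
    [0,-2,0],
    [0,0,0]
  ],
  "yaw": [0,0,0,0]
}}

```text
time_s: 11.45
tool_pos: [0.4883, 0.0626, 0.2822]
orientation: [0.707, 0.026, 0.707, -0.025]
contact_force: [-3.1, 3.0, 5.2]
width: 0.0
```

{"fn": "servo_tool", "kwargs": {
  "fingers": [-1,-1,-1,-1],
  "translation": [
    [0,-2,0],
    [0,-2,0],
    [0,-2,0],
    [0,0,0]
  ],
  "yaw": [0,0,0,0]
}}

```text
time_s: 11.85
tool_pos: [0.4879, 0.0566, 0.2823]
orientation: [0.707, 0.026, 0.707, -0.026]
contact_force: [-2.9, 2.6, 6.6]
width: 0.0003
```

```bash
python3 look.py s6
```

```text
t 11.85 pos [0.4879 0.0566 0.2823] q [ 0.7067  0.0259  0.7066 -0.0255] F [-2.92  2.64  6.63] w 0.0003
tip mac mm [-94.9  75.8] z 109.31 F mac x,y,z [-3.1   2.42  6.63] jaw deg in mac -0.02
   [380 130   8  14  81] z 0.3665 rect [-0.0521  0.1211] [0.0154 0.0055] 89.85
   [285 189  15  39 141] z 0.1425 rect [ 0.0188 -0.0771] [0.1192 0.0086] 0.02
   [ 291  191   52   47 1705] z 0.1421 rect [ 0.0213 -0.0118] [0.1321 0.1063] 0.35
  x -0.03 [(np.float64(-81.4), np.float64(-73.4)), (np.float64(-65.0), np.float64(41.0))]
  x -0.01 [(np.float64(-80.4), np.float64(-72.8)), (np.float64(-64.6), np.float64(40.9))]
  x 0.01 [(np.float64(-81.2), np.float64(-72.7)), (np.float64(-64.7), np.float64(40.7))]
  x 0.03 [(np.float64(-81.2), np.float64(-73.1)), (np.float64(-64.0), np.float64(41.0))]
  x 0.05 [(np.float64(-81.4), np.float64(-72.9)), (np.float64(-64.4), np.float64(40.9))]
  x 0.065 [(np.float64(-81.0), np.float64(-72.7)), (np.float64(-64.5), np.float64(41.2))]
```

The tray is now square to the fence (0.35°) with about 8 mm left to the stop. I continue.

{"fn": "servo_tool", "kwargs": {
  "fingers": [-1,-1,-1,-1,-1,-1],
  "translation": [
    [0,-2,0],
    [0,-2,0],
    [0,-2,0],
    [0,-2,0],
    [0,-2,0],
    [0,0,0]
  ],
  "yaw": [0,0,0,0,0,0]
}}

```text
time_s: 12.5
tool_pos: [0.4871, 0.0466, 0.2822]
orientation: [0.707, 0.026, 0.707, -0.026]
contact_force: [-1.5, 2.0, 5.8]
width: 0.0002
```

```bash
python3 look.py s7
```

```text
t 12.5 pos [0.4871 0.0466 0.2822] q [ 0.7067  0.0258  0.7066 -0.0256] F [-1.55  1.97  5.85] w 0.0002
tip mac mm [-94.8  65.7] z 109.23 F mac x,y,z [-1.69  1.85  5.85] jaw deg in mac -0.01
   [375 129   8  14  94] z 0.368 rect [-0.0509  0.1104] [0.0077 0.016 ] 1.43
   [ 285  189   57   50 1823] z 0.1421 rect [ 0.021  -0.0229] [0.1327 0.1181] 0.04
  x -0.03 [(np.float64(-81.1), np.float64(36.3))]
  x -0.01 [(np.float64(-82.0), np.float64(-73.0)), (np.float64(-68.9), np.float64(35.9))]
  x 0.01 [(np.float64(-81.8), np.float64(-72.8)), (np.float64(-69.3), np.float64(36.0))]
  x 0.03 [(np.float64(-80.5), np.float64(36.2))]
  x 0.05 [(np.float64(-81.5), np.float64(36.1))]
  x 0.065 [(np.float64(-81.2), np.float64(-73.1)), (np.float64(-69.6), np.float64(36.2))]
```

{"fn": "servo_tool", "kwargs": {
  "fingers": [-1,-1,-1,-1,-1,-1,-1,-1,-1,-1],
  "translation": [
    [-3,0,0],
    [-5,0,0],
    [0,10,0],
    [0,9,0],
    [0,0,0],
    [4,0,0],
    [2,0,0],
    [1,0,0],
    [0.5,0,0],
    [0.3,0,0]
  ],
  "yaw": [0,0,0,0,0,0,0,0,0,0]
}}

```text
time_s: 13.55
tool_pos: [0.4885, 0.0656, 0.2825]
orientation: [0.707, 0.026, 0.707, -0.026]
contact_force: [-1.7, 1.1, 5.0]
width: -0.0001
```

{"fn": "servo_tool", "kwargs": {
  "fingers": [-1,-1,-1,-1],
  "translation": [
    [0,-2,0],
    [0,-2,0],
    [0,-1,0],
    [0,0,0]
  ],
  "yaw": [0,0,0,0]
}}

```text
time_s: 13.95
tool_pos: [0.4881, 0.0607, 0.2825]
orientation: [0.707, 0.026, 0.707, -0.025]
contact_force: [-1.7, 3.2, 4.7]
width: -0.0004
```

```bash
python3 look.py s8
```

```text
t 13.95 pos [0.4881 0.0607 0.2825] q [ 0.7067  0.026   0.7066 -0.0254] F [-1.68  3.18  4.67] w -0.0004
tip mac mm [-94.9  80. ] z 109.5 F mac x,y,z [-1.9   3.05  4.67] jaw deg in mac -0.02
   [378 130  12  14  84] z 0.3658 rect [-0.0519  0.1212] [0.0061 0.024 ] 0.2
   [ 285  189   56   49 1840] z 0.142 rect [ 0.0215 -0.0236] [0.1321 0.1163] 0.06
  x -0.03 [(np.float64(-80.5), np.float64(34.5))]
  x -0.01 [(np.float64(-80.7), np.float64(34.3))]
  x 0.01 [(np.float64(-81.1), np.float64(34.4))]
  x 0.03 [(np.float64(-81.4), np.float64(34.4))]
  x 0.05 [(np.float64(-80.7), np.float64(34.5))]
  x 0.065 [(np.float64(-81.4), np.float64(34.6))]
```

{"fn": "servo_tool", "kwargs": {
  "fingers": [-1,-1,-1],
  "translation": [
    [0.2,-1,0],
    [0,-1,0],
    [0,0,0]
  ],
  "yaw": [0,0,0]
}}

```text
time_s: 14.3
tool_pos: [0.488, 0.0587, 0.2823]
orientation: [0.707, 0.026, 0.707, -0.025]
contact_force: [-2.3, 2.5, 6.0]
width: -0.0004
```

{"fn": "servo_tool", "kwargs": {
  "fingers": [-1,-1,-1],
  "translation": [
    [0,-1,0],
    [0,-0.5,0],
    [0,0,0]
  ],
  "yaw": [0,0,0]
}}

```text
time_s: 14.6
tool_pos: [0.4879, 0.0573, 0.2823]
orientation: [0.707, 0.026, 0.707, -0.025]
contact_force: [-0.7, 2.9, 6.0]
width: -0.0004
```

```bash
python3 look.py s9
```

```text
t 14.6 pos [0.4879 0.0573 0.2823] q [ 0.7067  0.026   0.7066 -0.0254] F [-0.73  2.88  5.98] w -0.0004
tip mac mm [-94.9  76.6] z 109.33 F mac x,y,z [-0.94  2.82  5.98] jaw deg in mac -0.02
   [371 130  18  14 107] z 0.3672 rect [-0.0514  0.1117] [0.0365 0.0071] 89.97
   [ 285  189   55   50 1820] z 0.1421 rect [ 0.0213 -0.0245] [0.1319 0.1153] 0.23
  x -0.03 [(np.float64(-81.1), np.float64(32.7))]
  x -0.01 [(np.float64(-82.3), np.float64(33.0))]
  x 0.01 [(np.float64(-81.3), np.float64(32.9))]
  x 0.03 [(np.float64(-81.1), np.float64(33.0))]
  x 0.05 [(np.float64(-81.1), np.float64(33.2))]
  x 0.065 [(np.float64(-81.0), np.float64(33.5))]
```

{"fn": "servo_tool", "kwargs": {
  "fingers": [-1,-1,-1],
  "translation": [
    [0,-1,0],
    [0,-0.5,0],
    [0,0,0]
  ],
  "yaw": [0,0,0]
}}

```text
time_s: 14.95
tool_pos: [0.4878, 0.0559, 0.2824]
orientation: [0.707, 0.026, 0.706, -0.025]
contact_force: [-1.7, 4.0, 5.7]
width: 0.0002
```

{"fn": "servo_tool", "kwargs": {
  "fingers": [-1,-1,-1],
  "translation": [
    [0,-1,0],
    [0,-0.5,0],
    [0,0,0]
  ],
  "yaw": [0,0,0]
}}

```text
time_s: 15.25
tool_pos: [0.4879, 0.0544, 0.2825]
orientation: [0.707, 0.026, 0.706, -0.025]
contact_force: [0.1, 4.1, 5.7]
width: -0.0
```

```bash
python3 look.py s10
```

```text
t 15.25 pos [0.4879 0.0544 0.2825] q [ 0.7072  0.0263  0.7061 -0.0253] F [0.11 4.1  5.68] w -0.0
tip mac mm [-94.4  73.8] z 109.54 F mac x,y,z [-0.19  4.1   5.68] jaw deg in mac -0.03
   [368 130  10   7  26] z 0.3677 rect [-0.0534  0.0972] [0.0031 0.0198] 0.45
   [378 130   9  14  85] z 0.3674 rect [-0.0511  0.1174] [0.0075 0.018 ] 0.38
   [ 285  189   55   49 1824] z 0.1421 rect [ 0.0207 -0.0245] [0.1322 0.1145] 0.24
  x -0.03 [(np.float64(-81.5), np.float64(32.7))]
  x -0.01 [(np.float64(-81.9), np.float64(32.4))]
  x 0.01 [(np.float64(-81.1), np.float64(32.7))]
  x 0.03 [(np.float64(-79.8), np.float64(32.6))]
  x 0.05 [(np.float64(-81.5), np.float64(32.8))]
  x 0.065 [(np.float64(-81.0), np.float64(32.7))]
```

Fy rose to 4 N and the fence barely moved, so it is stalling. One more short increment should confirm it.

{"fn": "servo_tool", "kwargs": {
  "fingers": [-1,-1,-1,-1],
  "translation": [
    [0,-1,0],
    [0,-1,0],
    [0,-0.5,0],
    [0,0,0]
  ],
  "yaw": [0,0,0,0]
}}

```text
time_s: 15.7
tool_pos: [0.4879, 0.0519, 0.2827]
orientation: [0.707, 0.026, 0.706, -0.025]
contact_force: [-0.1, 4.1, 4.9]
width: -0.0001
```

```bash
python3 look.py s11
```

```text
t 15.7 pos [0.4879 0.0519 0.2827] q [ 0.7074  0.0263  0.7059 -0.0253] F [-0.05  4.09  4.85] w -0.0001
tip mac mm [-94.2  71.3] z 109.67 F mac x,y,z [-0.35  4.07  4.85] jaw deg in mac -0.03
   [377 129   9  15  96] z 0.3688 rect [-0.0517  0.116 ] [0.0066 0.016 ] 0.87
   [ 285  189   55   49 1821] z 0.1422 rect [ 0.021  -0.0245] [0.1316 0.1148] 0.14
  x -0.03 [(np.float64(-80.8), np.float64(32.2))]
  x -0.01 [(np.float64(-81.1), np.float64(32.9))]
  x 0.01 [(np.float64(-80.8), np.float64(32.6))]
  x 0.03 [(np.float64(-81.7), np.float64(32.6))]
  x 0.05 [(np.float64(-81.8), np.float64(32.8))]
  x 0.065 [(np.float64(-81.6), np.float64(32.7))]
```

Stalled and slipping at about 4 N sideways, with the fence unchanged. I lift off, travel high over the roll to the button, and check the seating.

{"fn": "servo_tool", "kwargs": {
  "fingers": [-1,-1,-1,-1,-1,-1,-1,-1,-1,-1],
  "translation": [
    [-5,0,0],
    [-20,0,0],
    [-25,0,0],
    [0,-35,0],
    [0,-35,0],
    [0,-35,0],
    [0,-35,0],
    [0,-35,0],
    [0,-10,0],
    [0,0,0]
  ],
  "yaw": [0,0,0,0,0,0,0,0,0,0]
}}

```text
time_s: 16.75
tool_pos: [0.4738, -0.1339, 0.3317]
orientation: [0.706, 0.026, 0.707, -0.027]
contact_force: [-0.5, -0.2, -0.5]
width: -0.0003
```

```bash
python3 look.py s12; python3 - <<'E'
from m import *
c=cam('top'); P=cloud(c);M=mac(P);Z=P[...,2]
cv2.imwrite('pics/t12.png',cv2.resize(c['pixels'][95:225,235:400,::-1],None,fx=4.6,fy=4.6,interpolation=cv2.INTER_CUBIC))
E
```

```text
t 16.75 pos [ 0.4738 -0.1339  0.3317] q [ 0.7064  0.0265  0.7068 -0.0265] F [-0.49 -0.16 -0.47] w -0.0003
tip mac mm [ -95.3 -115.3] z 158.71 F mac x,y,z [-0.47 -0.2  -0.47] jaw deg in mac -0.15
   [274  91  29  28 465] z 0.4217 rect [-0.0439 -0.0916] [0.0626 0.0222] 90.0
   [ 285  189   55   49 1817] z 0.1421 rect [ 0.0212 -0.0244] [0.1307 0.1147] 0.25
  x -0.03 [(np.float64(-81.3), np.float64(32.8))]
  x -0.01 [(np.float64(-81.9), np.float64(32.5))]
  x 0.01 [(np.float64(-80.8), np.float64(32.9))]
  x 0.03 [(np.float64(-80.8), np.float64(32.5))]
  x 0.05 [(np.float64(-81.0), np.float64(33.0))]
  x 0.065 [(np.float64(-81.5), np.float64(32.7))]
```

View pics/s12.png

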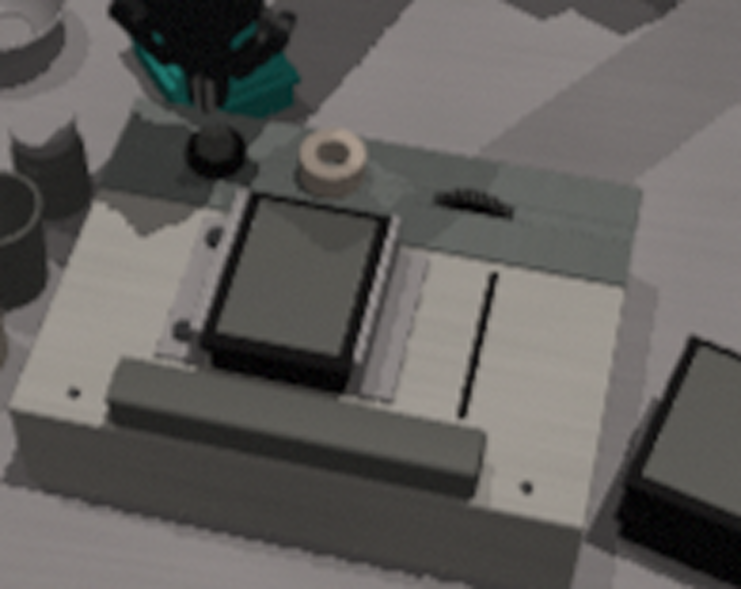

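View pics/t12.png

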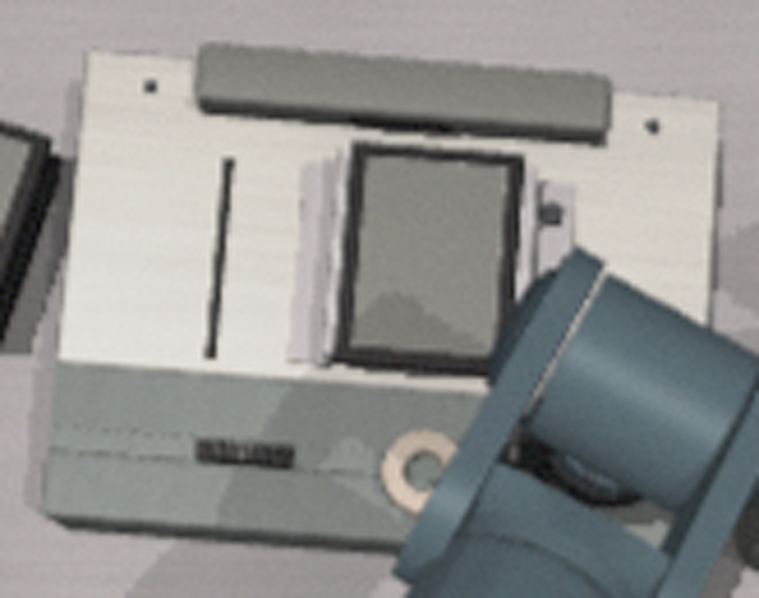

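Both views show the tray square between stop and fence (y-span 114 mm = stop 8 + tray 100 + fence 6). The tip is above the button at about (215,150). Now I press.

{"fn": "servo_tool", "kwargs": {
  "fingers": [-1,-1,-1,-1,-1],
  "translation": [
    [10,1,0.5],
    [12,0,0],
    [7,0,0],
    [3,0,0],
    [0,0,0]
  ],
  "yaw": [0,0,0,0,0]
}}

```text
time_s: 17.35
tool_pos: [0.4745, -0.1315, 0.2991]
orientation: [0.706, 0.026, 0.707, -0.025]
contact_force: [-0.2, 0.6, 0.0]
width: 0.0004
```

{"fn": "servo_tool", "kwargs": {
  "fingers": [-1,-1,-1],
  "translation": [
    [2,0,0],
    [2,0,0],
    [0,0,0]
  ],
  "yaw": [0,0,0]
}}

```text
time_s: 17.65
tool_pos: [0.4746, -0.1319, 0.2959]
orientation: [0.707, 0.026, 0.707, -0.026]
contact_force: [-1.0, 0.2, -1.3]
width: 0.0001
```

{"fn": "servo_tool", "kwargs": {
  "fingers": [-1,-1,-1],
  "translation": [
    [1,0,0],
    [1,0,0],
    [0,0,0]
  ],
  "yaw": [0,0,0]
}}

```text
time_s: 17.95
tool_pos: [0.4747, -0.1319, 0.2942]
orientation: [0.707, 0.026, 0.706, -0.026]
contact_force: [0.1, 1.0, 1.7]
width: 0.0002
```

{"fn": "servo_tool", "kwargs": {
  "fingers": [-1,-1,-1],
  "translation": [
    [1,0,0],
    [1,0,0],
    [0,0,0]
  ],
  "yaw": [0,0,0]
}}

```text
time_s: 18.25
tool_pos: [0.4747, -0.1319, 0.2921]
orientation: [0.707, 0.025, 0.706, -0.026]
contact_force: [-0.3, -0.8, 2.1]
width: -0.0003
```

{"fn": "servo_tool", "kwargs": {
  "fingers": [-1,-1,-1],
  "translation": [
    [1,0,0],
    [1,0,0],
    [0,0,0]
  ],
  "yaw": [0,0,0]
}}

```text
time_s: 18.55
tool_pos: [0.4747, -0.1319, 0.2901]
orientation: [0.707, 0.026, 0.706, -0.026]
contact_force: [0.4, -0.3, 2.9]
width: -0.0003
```

{"fn": "servo_tool", "kwargs": {
  "fingers": [-1,-1],
  "translation": [
    [1,0,0],
    [0,0,0]
  ],
  "yaw": [0,0]
}}

```text
time_s: 18.75
tool_pos: [0.4748, -0.132, 0.2894]
orientation: [0.707, 0.025, 0.707, -0.026]
contact_force: [-1.3, 1.4, 5.4]
width: -0.0004
```

{"fn": "servo_tool", "kwargs": {
  "fingers": [-1,-1],
  "translation": [
    [0.5,0,0],
    [0,0,0]
  ],
  "yaw": [0,0]
}}

```text
time_s: 18.95
tool_pos: [0.4748, -0.132, 0.2893]
orientation: [0.707, 0.025, 0.707, -0.026]
contact_force: [-2.3, -0.2, 8.7]
width: -0.0
```

Bottomed out: z stopped at 0.2893 while the force jumped to 8.7 N. I release and retreat.

{"fn": "servo_tool", "kwargs": {
  "fingers": [-1,-1,-1,-1,-1,-1,-1,-1],
  "translation": [
    [-4,0,0],
    [-8,0,0],
    [-20,0,0],
    [-40,0,0],
    [-40,0,0],
    [-30,0,0],
    [0,0,0],
    [0,0,0]
  ],
  "yaw": [0,0,0,0,0,0,0,0]
}}

```text
time_s: 19.75
tool_pos: [0.4744, -0.1317, 0.4306]
orientation: [0.707, 0.026, 0.707, -0.026]
contact_force: [-0.0, 0.0, -1.1]
width: 0.0001
```

```bash
python3 look.py s13
```

```text
t 19.75 pos [ 0.4744 -0.1317  0.4306] q [ 0.7067  0.0256  0.7066 -0.0256] F [-0.    0.01 -1.12] w 0.0001
tip mac mm [ -94.6 -113. ] z 257.56 F mac x,y,z [-0.    0.01 -1.12] jaw deg in mac 0.01
   [271  51  31  32 621] z 0.5196 rect [-0.0428 -0.0897] [0.0622 0.0243] 89.92
   [ 285  189   55   49 1828] z 0.1421 rect [ 0.0208 -0.0247] [0.115  0.1319] 89.82
  x -0.03 [(np.float64(-81.6), np.float64(32.9))]
  x -0.01 [(np.float64(-80.8), np.float64(32.8))]
  x 0.01 [(np.float64(-82.1), np.float64(32.7))]
  x 0.03 [(np.float64(-81.6), np.float64(32.6))]
  x 0.05 [(np.float64(-81.3), np.float64(32.5))]
  x 0.065 [(np.float64(-80.6), np.float64(32.5))]
```

View pics/s13.png

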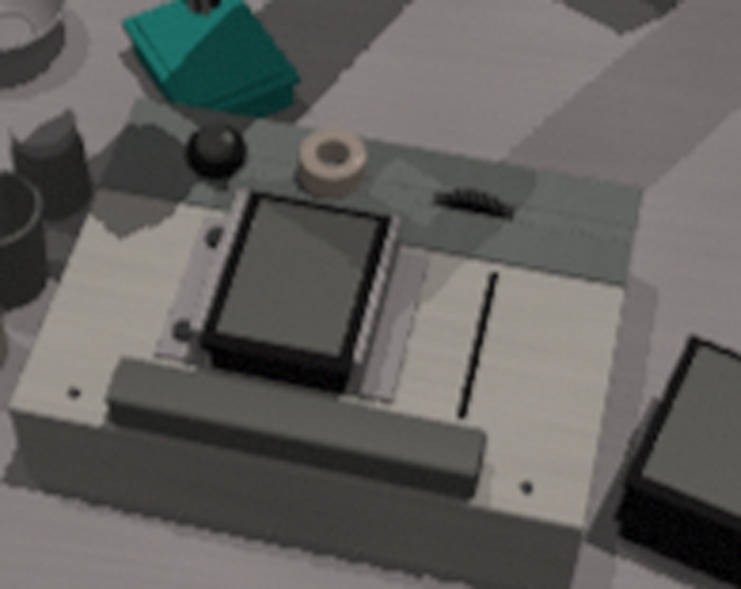

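The picture shows the tray still clamped square at (300,280), the button up at (215,150), the roll unmoved at (332,162), and the robot clear. I hand in.

```bash
python3 -c "
from workcell import r
print(r.finish_job())"
```

```text
the job is handed in; nothing more can be done
None
```

The tray is seated square against the fixed stop with the fence holding it, and the print button was pressed once. The job was handed in at about 20 s of the 72 s allowed.

**Wheel:** I used the shut fingertips as one tip and found the wheel top by touch, about 11.5 mm above the strip. Four gentle strokes, pressing about 5–6.6 N, brought the fence in. It stalled with the tip slipping at about 4 N sideways.

**Button:** I pressed it to its end stop, where the movement ended and the force rose to about 8.7 N. I then let go and lifted the arm clear.

**Last checks:**
- **Seating:** The fence stayed put after release and after the button press. Tray, stop and fence spanned about 114 mm (8 mm stop, 100 mm tray, 6 mm fence). The tray was within about 0.3° of square.
- **Other things:** The label roll was unmoved, and the arm touched nothing when I handed in.

**Not confirmed:**
- **Side force:** An unexplained force of about 2–3 N along the wheel's axle showed while pressing; it vanished when the wheel stalled.
- **Holding force and tray:** I did not measure the fence's holding force or whether the tray was crushed. I inferred both from the rim force at the stall and the pictures.

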